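# Pick two flat bars from under the offcuts and pack them in the shipping cradle

### The job

Pack the two flat bars for dispatch: they lie at the bottom of the two lanes of the aluminium bar stand, each under a short offcut of silver slotted profile. First lay both offcuts aside, flat on the black rubber mat; then lay each bar in the slot of the wooden shipping cradle that is made for its length, the dark steel bar in the long slot and the brass bar in the short one; and only when both bars are packed put each offcut back, lengthwise, in the very lane of the stand it came from, where you found it. Leave the small carton, the mug and the roll of tape alone.

Things in the scene. Friction and masses are not known exactly. Their poses are not given: they have to be found in the camera images.
- steel_bar: dark flat steel bar, 25 wide x 260 long x 8 mm thick, about 0.4 kg; lies flat at the bottom of one lane of the bar stand (which lane varies), under an offcut. Origin: centre of its underside. Its y axis runs along its length, z up.
- brass_bar: yellow brass flat bar, 25 wide x 180 long x 8 mm thick, about 0.3 kg; lies flat at the bottom of the other lane of the bar stand, under an offcut. Origin: centre of its underside. Its y axis runs along its length, z up.
- long_offcut: longer offcut of silver slotted aluminium profile, 30 wide x 130 long x 30 mm high, about 0.12 kg; lies lengthwise on top of one of the bars in the stand (which lane varies). Origin: centre of its underside. Its y axis runs along its length, z up.
- short_offcut: shorter offcut of silver slotted aluminium profile, 30 wide x 110 long x 30 mm high, about 0.10 kg; lies lengthwise on top of the other bar in the stand. Origin: centre of its underside. Its y axis runs along its length, z up.
- bar_stand: two-lane aluminium bar stand, fixed, 152 x 96, 80 mm high. Origin: centre of its underside; y along the lanes, x across, z up. Lane centres at x = +40 and -40 mm, 46 mm clear between upright posts (tops at z 80). Two cross members 16 mm wide at y = +40 and -40, tops at z 35; between them only a flat tie (8 mm high). Undersides: bar at z 35, offcut on a bar 43, offcut with the bar gone 35.
- cradle: wooden shipping cradle, fixed. Origin: centre of its underside; y along the slots, x across, z up. Board 156 x 304 x 9 mm. Long slot (steel bar) at x = +38, 280 mm between end blocks (40 high); short slot (brass) at x = -38, 200 mm; both centred at y = 0. Bars rest in 43 mm wide notches of two battens (26 wide, at y = +60 and -60): notch floor at z 28, cheeks to z 44.
- mat: black rubber mat, fixed to the worktop, 150 (x) x 180 (y) x 3 mm: the side area for both offcuts. Origin: centre of its underside, z up.
- carton: small closed brown carton with a white label, standing on the worktop just beyond the work, 66 x 71 x 90 mm high; leave it. Origin: centre of its underside.
- mug: white mug with green print, 82 x 112 x 94 mm; leave it. Origin: centre of its underside.
- tape: small roll of black tape lying flat, 51 x 48 x 19 mm; leave it. Origin: centre of its underside.
Things that resemble listed ones, but are neither listed nor needed, are in the scene too. What is shaped like the short_offcut but turquoise is not meant.

How it is judged:
By the outcome, as a careful person would: the job done as asked, in the order asked, and still so for the second after the job is handed in, with the robot touching nothing.
It also fails if it takes over 131 s, if anything falls off the work surface, if the arm or the gripper's body presses on something with over 40 N, if the wrist force passes 120 N, or if a joint passes its speed limit or range.

### The arm

A 6-joint arm with a two-finger parallel gripper is mounted at the origin on a cart in front of the work surface, level with it; the furniture and walls round the work are solid. World frame = base frame: x ahead of the robot, y to its left, z up, the work surface at z = 0. Lengths are in m, angles in rad, forces in N, time in s.
With the tool pointing down it reaches from about 0.35 to 0.975 m from the base axis. Payload 7.1 kg.
Tool frame: the origin (TCP) lies midway between the tips of the shut fingers; the grasp point (between the pads) lies 19 mm behind it; z points along the fingers, x is the direction in which the jaws open and shut, and the axes are right-handed (so a half turn about z gives the same grasp; the last joint's range is limited). The gripper opens to 88 mm and grips with 3 to 60 N. Pads are 20 mm wide; open, the fingers measure 115 mm over their backs; the gripper's body (75 mm by 178 mm) begins 61 mm behind the grasp point.
Start: joints at [1.256, 0.423, 1.63, -0, 1.089, -0.019], TCP at [0.182, 0.598, 0.223] pointing down, gripper open.
Joint ranges: [-3, 3], [-0.9, 2.11], [0.09, 2.58], [-1.31, 4.45], [0.11, 2.69], [-2.54, 2.54]. Speed limits (rad/s): [2.39, 2.39, 3.01, 3.14, 3.14, 3.14].

### API

Orientations are given as a unit quaternion [w, x, y, z].
In Python, from station import move_pose, movel, movej, command_gripper, wait, inverse_kinematics, read_camera, camera_info, MotionError, job_done, get_time, get_joint_pos, get_qvel, get_effort, get_tcp_pos, get_ee_rot, get_ft_force, get_ft_torque, get_grip_width gives the robot as it stands. Calls block until the motion is done:
- move_pose(position, orientation): joint-space move of the TCP to a pose.
- movel(position, frame=None, v=0.15, until_force=None): straight line of the TCP; frame=None keeps the orientation; v is the mean speed in m/s. With until_force (N) it stops when the force on the tool has changed by that much, and returns True; else False.
- movej(angles): joint-space move.
- command_gripper(opening): opening from 0.0 (shut) to 1.0 (fully open); the grip force is fixed at half the most; returns when the fingers have stopped.
- wait(seconds).
- inverse_kinematics(position, orientation): joint angles nearest the present ones, or None.
- read_camera(name): name is "scene" or "top" or "wrist"; returns the picture (384x512x3 uint8, red, green, blue); there is no depth.
- camera_info(name): a dict with "intrinsics" (3x3 intrinsics, pixels), "T" (4x4, takes a point from camera to world coordinates); the wrist camera has in their place "tool_from_camera" (4x4, takes a point from camera to tool coordinates, whose origin is the TCP and whose axes are the tool frame's). Camera axes: x right, y up, looking along -z (the intrinsics and any distortion apply to the point x, -y, -z); pixel columns grow to the right and rows downward; lengths in m; the calibration is good to about 2 mm. A picture is of the moment at which its call begins: read the wrist's pose just before it. camera_info takes no time and is no camera call.
A pose or a line that the arm cannot do raises MotionError and nothing moves.
- job_done(): hands the job in, once; it reports no verdict.
Readings, each from a call of its own:
- get_time(): time.
- get_joint_pos(): joint angles.
- get_qvel(): joint speeds.
- get_effort(): joint torques, N m.
- get_tcp_pos(): TCP position.
- get_ee_rot(): TCP orientation.
- get_ft_force(): force on the tool from outside, world axes, zero at the start.
- get_ft_torque(): the same for the moment, N m.
- get_grip_width(): opening from 0.0 (shut) to 1.0 (fully open).
Only numpy, scipy, OpenCV 4.12 (cv2) and the standard library are available. Lean on these libraries where they do the work, as an engineer would, in place of code of your own. Each camera call takes 0.05 s, during which the arm holds its last target. There are 200 camera calls.

## Working session

There is one attempt and no reset: what is moved stays moved. The work goes in short steps, each a Python script; the robot and the scene stay as the last script left them, time stands still between calls to the robot, and variables do not carry over. Pictures are saved under pics/ and viewed, about 12 in all and at most 16, crops included, and the job is handed in when it is done.

```bash
mkdir -p pics; ls
python3 - <<'E'
from station import *
import cv2,numpy as np
for n in ["scene","top"]:
    i=read_camera(n); cv2.imwrite(f"pics/{n}0.png",cv2.resize(i[:,:,::-1],None,fx=1.5,fy=1.5,interpolation=cv2.INTER_CUBIC))
    c=camera_info(n); print(n,{k:np.round(v,4).tolist() if not isinstance(v,str) else v for k,v in c.items()})
print(camera_info("wrist"))
print(get_time(),get_tcp_pos(),get_ee_rot())
E
```

```text
pics
scene {'intrinsics': [[403.1889, 0.0, 267.7304], [0.0, 403.1889, 187.3198], [0.0, 0.0, 1.0]], 'T': [[-0.8988, 0.1861, -0.397, -0.0738], [-0.4385, -0.383, 0.8131, 1.2613], [-0.0008, 0.9048, 0.4258, 0.72], [0.0, 0.0, 0.0, 1.0]]}
top {'intrinsics': [[356.8385, 0.0, 258.6675], [0.0, 356.8385, 196.0257], [0.0, 0.0, 1.0]], 'T': [[0.0032, 0.9793, -0.2023, 0.2652], [-1.0, 0.0022, -0.0053, -0.0207], [-0.0047, 0.2024, 0.9793, 1.3852], [0.0, 0.0, 0.0, 1.0]]}
{'intrinsics': array([[339.09476137,   0.        , 249.07433129],
       [  0.        , 339.09476137, 189.12116604],
       [  0.        ,   0.        ,   1.        ]]), 'tool_from_camera': array([[ 9.99999159e-01, -1.09881247e-03,  6.88282012e-04,
        -1.90267186e-04],
       [-8.42141295e-04, -9.54068140e-01, -2.99588509e-01,
        -8.17834749e-02],
       [ 9.85859529e-04,  2.99587678e-01, -9.54068264e-01,
        -1.61976599e-01],
       [ 0.00000000e+00,  0.00000000e+00,  0.00000000e+00,
         1.00000000e+00]])}
0.1 [0.1820122  0.59739786 0.22200315] [ 3.87567363e-04  8.03590263e-01  5.95182526e-01 -5.46618108e-04]
```

View pics/scene0.png

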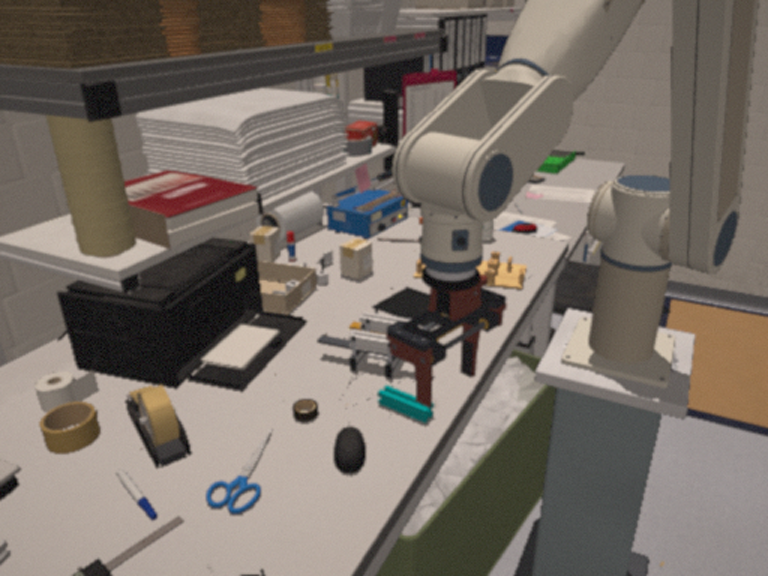

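View pics/top0.png

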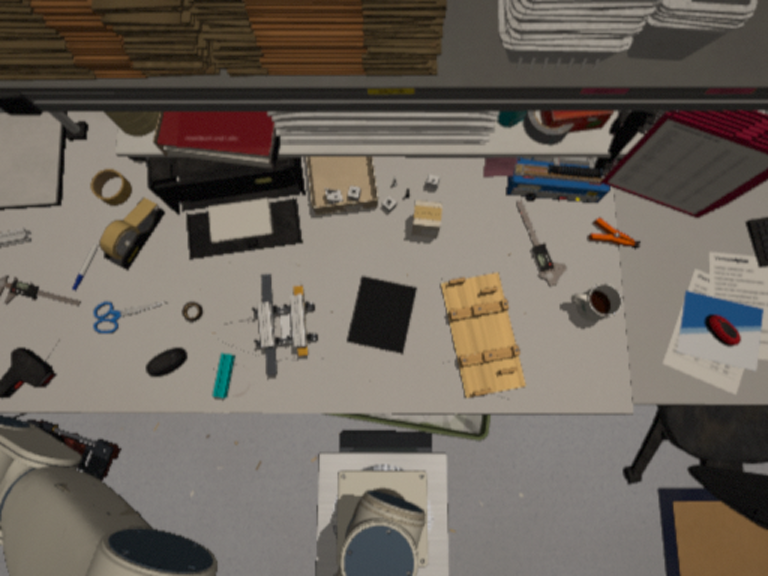

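The scene view shows the arm hanging over the stand. In the top view (enlarged px) the stand is at (285,322), the mat at (383,314) and the cradle at (483,333). The dark steel bar is in the left lane (268) and the brass bar in the right lane (300). The turquoise decoy is at (223,376), and the carton, mug and tape are at (427,220), (600,302) and (192,311). Next I'll take close wrist views.

```bash
cat > h.py <<'E'
from station import *
import numpy as np, cv2
from scipy.spatial.transform import Rotation as Ro
def quat(a):
    """tool down, jaw (tool x) direction at world angle a"""
    R=np.array([[np.cos(a),np.sin(a),0],[np.sin(a),-np.cos(a),0],[0,0,-1]])
    q=Ro.from_matrix(R).as_quat(); return np.array([q[3],q[0],q[1],q[2]])
def rot(q): return Ro.from_quat([q[1],q[2],q[3],q[0]]).as_matrix()
def cam_T(n):
    c=camera_info(n)
    if n!="wrist": return c["intrinsics"],np.array(c["T"])
    T=np.eye(4); T[:3,:3]=rot(get_ee_rot()); T[:3,3]=get_tcp_pos()
    return c["intrinsics"],T@c["tool_from_camera"]
def snap(n,name):
    K,T=cam_T(n); im=read_camera(n); np.savez(f"pics/{name}.npz",im=im,K=K,T=T)
    cv2.imwrite(f"pics/{name}_raw.png",im[:,:,::-1]); return im,K,T
def load(name):
    d=np.load(f"pics/{name}.npz"); return d["im"],d["K"],d["T"]
def ray(K,T,uv,z):
    uv=np.atleast_2d(np.array(uv,float))
    d=np.c_[(uv[:,0]-K[0,2])/K[0,0],-(uv[:,1]-K[1,2])/K[1,1],-np.ones(len(uv))]@T[:3,:3].T
    return T[:3,3]+d*((z-T[2,3])/d[:,2])[:,None]
def proj(K,T,P):
    p=(np.atleast_2d(P)-T[:3,3])@T[:3,:3]
    return np.c_[K[0,2]+K[0,0]*p[:,0]/-p[:,2],K[1,2]-K[1,1]*p[:,1]/-p[:,2]]
E
python3 - <<'E'
from h import *
K,T=cam_T("top")
for n,u,z in [("stand",(285,322),.05),("mat",(383,314),.003),("cradle",(483,333),.03),("carton",(427,215),.09),("steel_ends",(266,277),.04),("",(270,375),.04),("mug",(600,302),.05),('tape',(192,311),.02),('turq',(223,376),.03)]:
    print(n,ray(K,T,np.array(u)/1.5,z).round(3))
for p in [(0.35,.25,.33),(0.35,-.22,.33)]:
  for a in [0,np.pi/2,-np.pi/2,np.pi]:
    print(p,a,inverse_kinematics(p,quat(a)))
E
```

```text
stand [[0.468 0.246 0.05 ]]
mat [[ 0.497 -0.     0.003]]
cradle [[ 0.444 -0.255  0.03 ]]
carton [[ 0.739 -0.112  0.09 ]]
steel_ends [[0.587 0.302 0.04 ]]
 [[0.336 0.28  0.04 ]]
mug [[ 0.522 -0.551  0.05 ]]
tape [[0.501 0.495 0.02 ]]
turq [[0.334 0.4   0.03 ]]
(0.35, 0.25, 0.33) 0 [ 5.92579017e-01 -1.33720069e-03  1.91464888e+00 -4.44089210e-16
  1.22828097e+00  5.92579017e-01]
(0.35, 0.25, 0.33) 1.5707963267948966 [ 5.92579017e-01 -1.33720069e-03  1.91464888e+00 -4.44089210e-16
  1.22828097e+00 -9.78217310e-01]
(0.35, 0.25, 0.33) -1.5707963267948966 [ 5.92579017e-01 -1.33720069e-03  1.91464888e+00 -4.44089210e-16
  1.22828097e+00  2.16337534e+00]
(0.35, 0.25, 0.33) 3.141592653589793 None
(0.35, -0.22, 0.33) 0 [-5.89953032e-01 -3.13069792e-02  1.94397929e+00 -4.44089210e-16
  1.22892035e+00 -5.89953032e-01]
(0.35, -0.22, 0.33) 1.5707963267948966 [-5.89953032e-01 -3.13069792e-02  1.94397929e+00 -4.44089210e-16
  1.22892035e+00 -2.16074936e+00]
(0.35, -0.22, 0.33) -1.5707963267948966 [-5.89953032e-01 -3.13069792e-02  1.94397929e+00 -4.44089210e-16
  1.22892035e+00  9.80843295e-01]
(0.35, -0.22, 0.33) 3.141592653589793 None
```

Run:
```python
from h import *
for nm,p in [("ws",(0.38,.25,.30)),("wc",(0.36,-.25,.30))]:
    move_pose(p,quat(np.pi/2)); im,K,T=snap("wrist",nm)
    cv2.imwrite(f"pics/{nm}.png",cv2.resize(im[:,:,::-1],None,fx=1.5,fy=1.5,interpolation=cv2.INTER_CUBIC))
print(get_time(), get_tcp_pos())
```

```text
3.525 [ 0.36041404 -0.24937011  0.29996871]
```

View pics/ws.png

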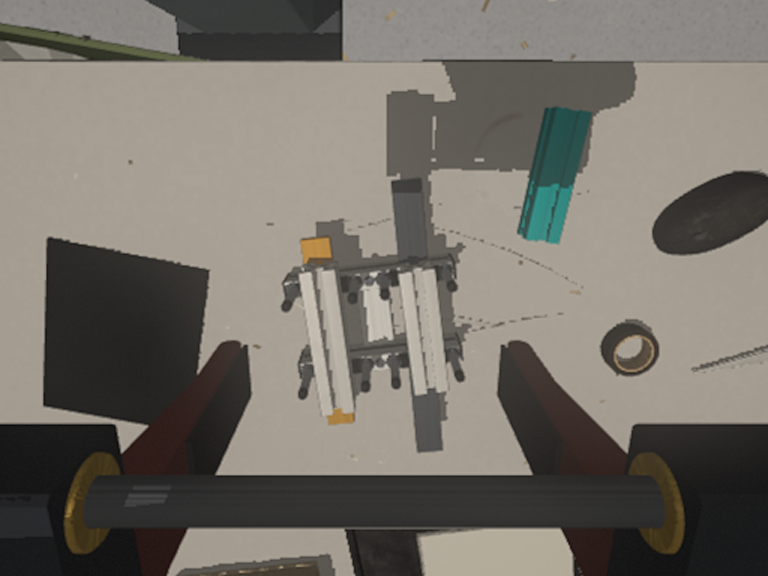

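View pics/wc.png

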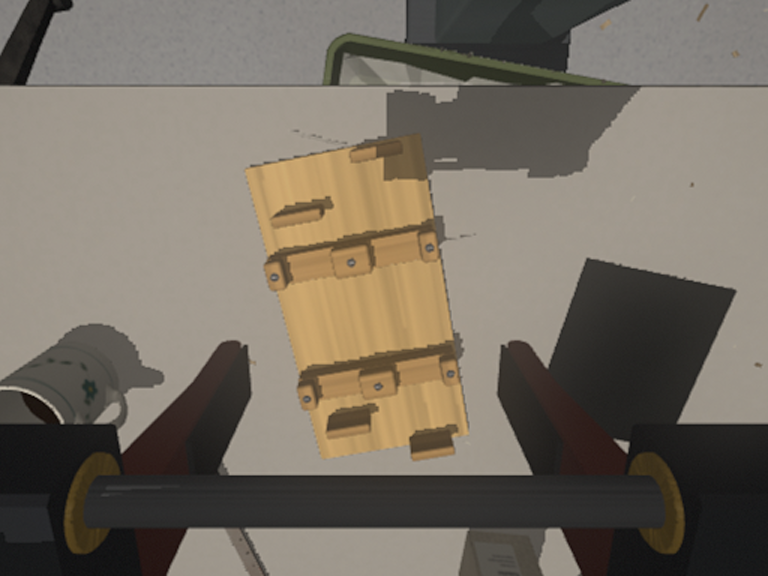

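Wrist view of the stand (1.5x px): the brass bar (317,249)–(341,418) is under the left offcut. The steel bar (407,185)–(428,450) is under the right offcut. The left offcut looks longer, and the turquoise decoy is at (555,175). In the cradle view the long slot, whose blocks at (376,152) and (432,445) are furthest apart, is on the +y side. The short slot is on the left. Now I'll measure them.

```bash
cat > meas.py <<'E'
from h import *
def rects(mask,K,T,z,amin):
    out=[]
    for c in cv2.findContours(mask,cv2.RETR_EXTERNAL,cv2.CHAIN_APPROX_NONE)[0]:
        if cv2.contourArea(c)<amin: continue
        P=ray(K,T,c[:,0,:],z)[:,:2]; (cx,cy),(w,h),a=cv2.minAreaRect((P*1000).astype(np.float32))
        if w>h: w,h,a=h,w,a+90   # h long, a+90 = direction of long side
        d=(a+90)%180; d=d-180 if d>90 else d
        uv=c[:,0,:].mean(0)
        out.append((uv.round(0).tolist(),[round(cx,1),round(cy,1)],round(w,1),round(h,1),round(d,1)))
    return out
E
python3 - <<'E'
from meas import *
im,K,T=load("ws"); hsv=cv2.cvtColor(im,cv2.COLOR_RGB2HSV)
print(T[:3,3])
roi=np.zeros(im.shape[:2],np.uint8); roi[150:312,170:330]=255
s=im.astype(int); print("pix white/bench/brass/steel",im[220,212],im[260,170],im[166,211],im[140,272],im[290,285])
w=((hsv[...,2]>190)&(hsv[...,1]<40)).astype(np.uint8)*255&roi
w=cv2.morphologyEx(w,cv2.MORPH_CLOSE,np.ones((1,9),np.uint8))
print("offcuts z73",*rects(w,K,T,.073,200),sep="\n")
b=cv2.inRange(hsv,(8,120,80),(30,255,255))&roi
print("brass z43",*rects(b,K,T,.043,40),sep="\n")
m=cv2.inRange(hsv,(0,0,0),(180,255,70)); m[:150]=0; m[:,150:]=0; m[285:]=0
m2=cv2.inRange(hsv,(0,0,0),(180,255,60))
print("mat",*rects(m,K,T,.003,1000),sep="\n")
cv2.imwrite("pics/wmask.png",w)
im,K,T=load("wc"); hsv=cv2.cvtColor(im,cv2.COLOR_RGB2HSV)
b=cv2.inRange(hsv,(8,70,40),(30,255,255)); b[:, :155]=0; b[:, 320:]=0; b[:85]=0;b[310:]=0
b=cv2.morphologyEx(b,cv2.MORPH_OPEN,np.ones((5,5),np.uint8))
print("board z9",*rects(b,K,T,.009,3000),sep="\n")
# manual from 1.5x picture: board corners z9; cheek screws z44; steel ends z43
print(ray(K,T,np.array([(246,168),(421,133),(468,434),(322,459)])/1.5,.009)[:,:2].round(4))
sc=ray(K,T,np.array([(274,277),(351,263),(429,247),(307,399),(378,386),(450,373)])/1.5,.044)[:,:2]; print("screws",sc.round(4),sc.mean(0))
im,K,T=load("ws")
print("steel corners",ray(K,T,np.array([(392,181),(421,179),(416,451),(441,449)])/1.5,.043)[:,:2].round(4))
big=cv2.resize(im[140:310,170:330,::-1],None,fx=4.5,fy=3.5,interpolation=cv2.INTER_CUBIC)
big=cv2.resize(im[110:310,170:330,::-1],None,fx=3,fy=3,interpolation=cv2.INTER_CUBIC); cv2.imwrite("pics/wsz.png",big)
E
```

```text
[0.29810882 0.25008962 0.46191684]
pix white/bench/brass/steel [199 192 179] [166 158 147] [189 142  73] [87 86 84] [82 82 79]
offcuts z73
([250.0, 207.0], [444.5, 252.5], 18.4, 46.9, 6.5)
([211.0, 212.0], [458.3, 200.2], 24.9, 98.8, -4.3)
brass z43
([227.0, 278.0], [560.2, 218.8], 14.5, 22.7, -89.9)
([210.0, 166.0], [399.1, 201.2], 20.8, 23.9, -83.1)
mat
([91.0, 227.0], [504.9, 20.1], 181.6, 183.8, 77.9)
board z9
([243.0, 201.0], [459.4, -258.9], 161.9, 324.4, 11.1)
[[ 0.3152 -0.3615]
 [ 0.2857 -0.2099]
 [ 0.5824 -0.1528]
 [ 0.613  -0.3038]]
screws [[ 0.4038 -0.3356]
 [ 0.3912 -0.2694]
 [ 0.3771 -0.2035]
 [ 0.5218 -0.3117]
 [ 0.5082 -0.2459]
 [ 0.4948 -0.1804]] [ 0.44946532 -0.25774426]
steel corners [[0.3421 0.2647]
 [0.3405 0.2882]
 [0.5982 0.2908]
 [0.5959 0.3148]]
```

View pics/wsz.png

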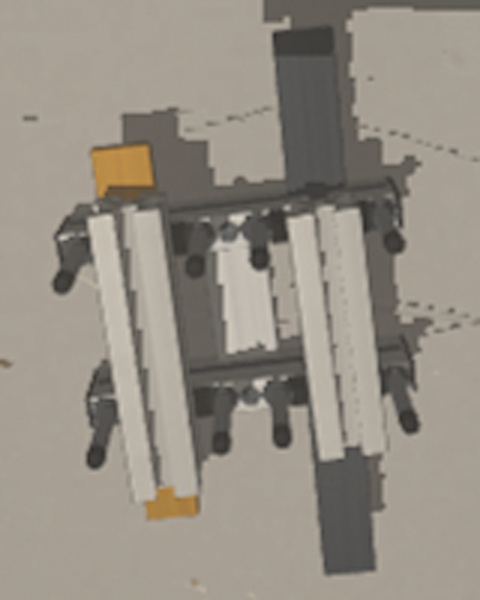

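Run:
```python
from meas import *
im,K,T=load("ws")
f=lambda pts,z: ray(K,T,np.array(pts)/3+[170-.33,110-.33],z)[:,:2]
def show(n,pts,z):
    P=f(pts,z); c=P.mean(0); d=(P[2]+P[3]-P[0]-P[1])/2; w=(P[1]-P[0]+P[2]-P[3])/2
    print(n,c.round(4),"L",np.hypot(*d).round(4),"W",np.hypot(*w).round(4),"ang",np.degrees(np.arctan2(d[1],d[0])).round(2))
show("left offcut",[(90,217),(160,208),(198,495),(137,502)],.073)
show("right offcut",[(289,217),(360,207),(383,453),(320,460)],.073)
show("steel",[(275,53-22),(333,28),(375,570),(326,574)],.043)
show("brass",[(93,149),(152,145),(198,513),(148,519)],.043)
P=f([(63,283),(195,265),(260,258),(395,243),(96,458),(221,443),(282,437),(409,421)],.078)
print("posts",P.round(4).tolist(),P.mean(0)); d=P[4:].mean(0)-P[:4].mean(0); print(np.hypot(*d),np.degrees(np.arctan2(d[1],d[0])))
im,K,T=load("wc"); hsv=cv2.cvtColor(im,cv2.COLOR_RGB2HSV)
print("mat wc",ray(K,T,np.array([(588,258),(736,290),(549,410)])/1.5,.003)[:,:2].round(3).tolist())
im,K,T=load("ws");print("mat ws",ray(K,T,np.array([(47,238),(209,269),(44,406)])/1.5,.003)[:,:2].round(3).tolist())
im,K,T=load("ws")
K,T=cam_T("top"); print("mat top",ray(K,T,np.array([(363,277),(416,286),(403,352),(349,342)])/1.5,.003)[:,:2].round(3).tolist())
```

```text
left offcut [0.4741 0.212 ] L 0.1303 W 0.0275 ang 6.32
right offcut [0.4636 0.2914] L 0.1101 W 0.0278 ang 7.57
steel [0.4692 0.2902] L 0.2584 W 0.0236 ang 6.14
brass [0.4781 0.2102] L 0.1784 W 0.0244 ang 5.79
posts [[0.4374, 0.1796], [0.4297, 0.2327], [0.4267, 0.2586], [0.4204, 0.312], [0.5163, 0.1897], [0.5091, 0.2427], [0.5062, 0.2684], [0.4986, 0.3215]] [0.46802936 0.25064616]
0.07962874540877928 7.126818311083899
mat wc [[0.397, -0.051], [0.428, 0.094], [0.558, -0.07]]
mat ws [[0.398, -0.051], [0.428, 0.096], [0.574, -0.087]]
mat top [[0.597, 0.053], [0.573, -0.087], [0.398, -0.052], [0.424, 0.087]]
```

Sizes agree with the specification. The left offcut is 130 mm, so it is the long one, on the brass bar. The right one is 110 mm, so it is the short one, on the steel bar. The stand centre is (.468,.2505) at about 6.7°, the cradle (.449,-.2575) at 11.1°, and the mat (.4985,.0025) at -11.5°. Now I'll move the offcuts.

```bash
cat > act.py <<'E'
from h import *
UP=0.20; OP=0.57
def go(xy,z,th): move_pose([xy[0],xy[1],z],quat(np.radians(th+90)))
def pick(xy,th,z):
    go(xy,UP,th); command_gripper(OP)
    movel([*xy,z+.03],v=.2)
    hit=movel([*xy,z],v=.08,until_force=8)
    command_gripper(0); w=get_grip_width()*88
    print("pick t",round(get_time(),1),"hit",hit,"width mm",round(w,1),"z",get_tcp_pos()[2].round(4),flush=True)
    movel([*xy,UP],v=.2); print("  lifted width",round(get_grip_width()*88,1),get_ft_force().round(1))
    return w
def place(xy,th,z):
    go(xy,UP,th); movel([*xy,z+.02],v=.2); movel([*xy,z+.004],v=.06)
    hit=movel([*xy,z-.002],v=.02,until_force=3)
    print("place t",round(get_time(),1),"hit",hit,"z",get_tcp_pos().round(4),"F",get_ft_force().round(1))
    command_gripper(OP); movel([*xy,UP],v=.2)
REL_O,REL_B=.007,-.013
E
python3 - <<'E'
from act import *
w=pick((.4741,.2116),6.6,.043+REL_O); assert 25<w<34
place((.491,-.035),-11.5,.003+REL_O)
w=pick((.4636,.2909),7,.043+REL_O); assert 25<w<34
place((.506,.040),-11.5,.003+REL_O)
move_pose((.38,.20,.30),quat(np.pi/2)); im,K,T=snap("wrist","ws2")
cv2.imwrite("pics/ws2.png",cv2.resize(im[:,:,::-1],None,fx=1.5,fy=1.5,interpolation=cv2.INTER_CUBIC)); print(get_time())
E
```

```text
pick t 7.8 hit False width mm 30.1 z 0.0504
  lifted width 29.8 [-0.3  0.1 -1.9]
place t 11.3 hit True z [ 0.4915 -0.0351  0.0101] F [-0.2 -0.   2.7]
pick t 16.2 hit False width mm 30.0 z 0.0503
  lifted width 29.6 [ 0.3 -1.2 -1.1]
place t 19.8 hit True z [0.5065 0.04   0.01  ] F [-0.3 -0.6  3. ]
22.35
```

View pics/ws2.png

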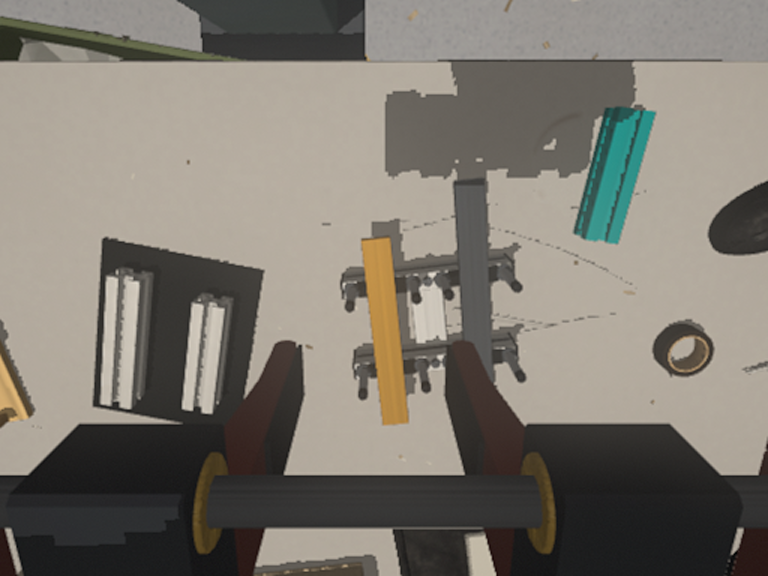

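Both offcuts lie flat on the mat: long (125,340), short (205,352). Both bars are exposed. I'll refine the bar poses from this picture and pack them.

Run:
```python
from act import *
from meas import rects
im,K,T=load("ws2"); hsv=cv2.cvtColor(im,cv2.COLOR_RGB2HSV)
b=cv2.inRange(hsv,(8,100,80),(30,255,255)); b[:,:200]=0
r=rects(cv2.morphologyEx(b,cv2.MORPH_OPEN,np.ones((3,3),np.uint8)),K,T,.043,300); print(r)
s=ray(K,T,np.array([(455,184),(485,182),(460,300),(491,300)])/1.5-.33,.043)[:,:2]; m=(s[0]+s[1])/2; n=(s[2]+s[3])/2
th=np.degrees(np.arctan2(*(n-m)[::-1])); u=(n-m)/np.hypot(*(n-m)); print("steel",th,m+.13*u,s.round(4).tolist())
bc=np.array(r[0][1])/1000
assert np.hypot(*(bc-[.4775,.2105]))<.006
psi=np.radians(11.1); N=np.array([-np.sin(psi),np.cos(psi)]); C=np.array([.449,-.2575])
sc=np.array([.4690,.2898])
assert np.hypot(*(sc-(m+.13*u)))<.006
w=pick(sc,6.5,.035+REL_B); assert 20<w<30
place(C+.038*N,11.1,.028+REL_B)
w=pick(bc,r[0][4],.035+REL_B); assert 20<w<30
place(C-.038*N,11.1,.028+REL_B)
move_pose((.36,-.17,.30),quat(np.pi/2)); im,K,T=snap("wrist","wc2")
cv2.imwrite("pics/wc2.png",cv2.resize(im[:,:,::-1],None,fx=1.5,fy=1.5,interpolation=cv2.INTER_CUBIC)); print(get_time())
```

```text
[([257.0, 220.0], [477.8, 209.2], 25.5, 179.6, 6.3)]
steel 5.9744378697507825 [0.4725222 0.2898772] [[0.344, 0.2642], [0.3424, 0.2885], [0.4436, 0.2734], [0.4436, 0.3003]]
pick t 25.2 hit False width mm 24.5 z 0.0223
  lifted width 24.5 [ 0.1  0.2 -4.5]
place t 29.8 hit True z [ 0.4421 -0.2205  0.015 ] F [-0.3 -0.   3.4]
pick t 35.2 hit False width mm 25.3 z 0.0223
  lifted width 24.4 [-0.6  0.4 -2.2]
place t 39.7 hit True z [ 0.4567 -0.2951  0.0151] F [0.3 0.4 3.6]
42.2083
```

View pics/wc2.png

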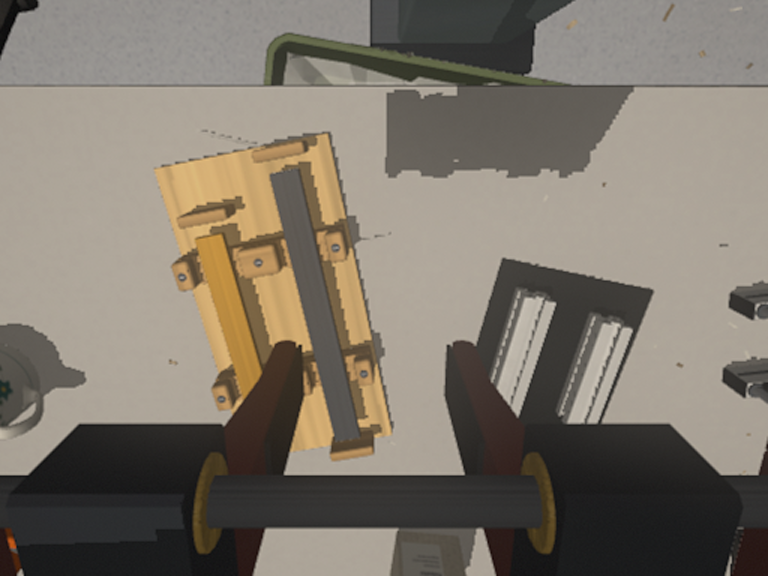

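Both bars are in their slots (steel on the long side, brass in the short), and the release height (28.0 mm underside) means they are seated. Now I'll put the offcuts back.

Run:
```python
from act import *
im,K,T=load("wc2"); psi=np.radians(11.1); L=np.array([np.cos(psi),np.sin(psi)]); C=np.array([.449,-.2575])
for p in [(285,171),(345,440),(210,237)]: print("bar end along slot",((ray(K,T,np.array(p)/1.5-.33,.036)[0,:2]-C)@L).round(4))
w=pick((.506,.040),-11.5,.003+REL_O); assert 25<w<34
place((.4636,.2909),7,.035+REL_O)
w=pick((.491,-.035),-11.5,.003+REL_O); assert 25<w<34
place((.4741,.2116),6.6,.035+REL_O)
for nm,p in [("we",(0.38,.25,.30)),("wd",(0.36,-.34,.30))]:
    move_pose(p,quat(np.pi/2)); im,K,T=snap("wrist",nm)
    cv2.imwrite(f"pics/{nm}.png",cv2.resize(im[:,:,::-1],None,fx=1.5,fy=1.5,interpolation=cv2.INTER_CUBIC))
print(get_time())
a=load("we")[0][110:310,170:330,::-1]; b=load("wd")[0][60:310,200:400,::-1]
f=lambda x:cv2.resize(x,None,fx=600/x.shape[0]*.99,fy=600/x.shape[0]*.99,interpolation=cv2.INTER_CUBIC)
A,B=f(a),f(b); o=np.hstack([A,B]); o=cv2.resize(o,(800,int(o.shape[0]*800/o.shape[1]))) if o.shape[1]>800 else o
cv2.imwrite("pics/fin.png",o); print(o.shape)
```

```text
bar end along slot -0.1289
bar end along slot 0.1305
bar end along slot -0.0876
pick t 45.4 hit False width mm 29.9 z 0.0103
  lifted width 29.9 [ 0.6 -0.3 -0.1]
place t 49.1 hit True z [0.464  0.2912 0.0421] F [-0.7 -0.3  3.1]
pick t 53.9 hit False width mm 30.3 z 0.0103
  lifted width 30.0 [ 0.4 -0.5 -2.4]
place t 57.5 hit True z [0.4746 0.2118 0.0421] F [-0.3  0.   3.9]
61.85
(500, 800, 3)
```

View pics/fin.png

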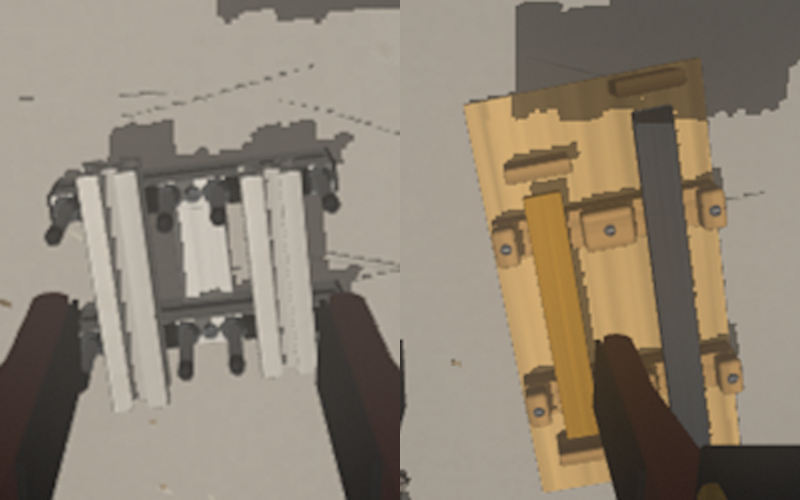

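The long offcut is back in the left (brass) lane at about (120,285), and the short one in the steel lane at (280,270), both lengthwise. Both bars lie in their notches, clear of the end blocks. Nothing is left to correct, so I'm handing in.

```bash
python3 -c "
from station import *
print(get_time(),get_ft_force()); job_done()"
```

```text
61.85 [-0.14899448  0.65009168 -0.52199929]
the job is handed in; nothing more can be done
```

The job is done in the order asked and handed in at about 62 s of the 131 s allowed. Both offcuts went onto the mat first. Then the steel bar went into the long slot and the brass bar into the short one. Last, the short offcut went back to the steel lane and the long offcut to the brass lane.

- **Bars:** at release their undersides were at about z 28 mm, which is the notch floor. The steel bar's ends measured −129 and +130.5 mm along its slot, so it is centred and clear of the end blocks. The brass bar's near end measured −88 mm (−90 expected).
- **Offcuts:** at release their undersides were at z 35 mm, as expected with the bars gone. They were set down within about 1 mm of where they were picked up, and the last picture shows both lying lengthwise in their lanes.
- **Disagreement:** my two measurements of the steel bar's centre along its length differed by 3.5 mm before the grasp. The placed ends above show this did not matter.
- **Not checked:** the gripper hid part of the far end of the cradle in the last picture, so the brass bar's far end was not measured. I took no closing picture of the carton, mug and tape, but the arm stayed clear of them.

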